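# Mark the third bay and push the sample tub in

## Robot

A 6-joint arm with a two-finger parallel gripper is mounted at the origin on the work surface. World frame = base frame: x ahead of the robot, y to its left, z up, the work surface at z = 0. Lengths are in m, angles in rad, forces in N, time in s.
With the tool pointing down it reaches from about 0.35 to 0.975 m from the base axis. Payload 4.9 kg.
Tool frame: the origin (TCP) lies at the very end of the fingers, on their centre line; the grasp point (between the pads) lies 19 mm behind it; z points along the fingers, y is the line along which they close (so a half turn about z gives the same grasp; the last joint's range is limited). The gripper opens to 85 mm and grips with 20 to 120 N. Pads are 22 mm wide; open, the fingers measure 114 mm over their backs; the gripper's body (76 mm by 85 mm) begins 54 mm behind the grasp point. The pads swing forward as they close: fully open they stand 13 mm farther back than shut.
Start: joints at [-1.418, 0.053, 1.613, -0, 1.476, -0.119], TCP at [0.168, -0.602, 0.231] pointing down, gripper open.
Joint ranges: [-3.01, 3.01], [-1.01, 2.22], [0.06, 2.58], [-1.02, 4.17], [0.09, 2.62], [-3.14, 3.14]. Speed limits (rad/s): [2.57, 2.57, 3.14, 3.14, 3.14, 3.14].

## Interface

Orientations are given as a rotation vector (axis times angle).
In Python, from station import ctrl, imaging gives the robot as it stands.
- The arm moves only by the tool play_rows, never from a script. Its argument "series" is a list of rows, each a list of 3 entries, a list of its own where there are three numbers: the opening, from 0 (shut) to 1 (fully open), then the shift along the tool's x, y, z each as a share of 0.05 m, from -1 to 1, then the turn, a rotation vector about the tool's x, y, z each as a share of 8 degrees, from -1 to 1. In form: [[grip, [dx, dy, dz], [ax, ay, az]], ...]. A call has 1 to 8 rows; each row shifts and turns the commanded pose from where the row before left it, along the tool's axes as they then stand; what a row does not reach is not made up. A row lasts 1/8 s, in which the tool goes at most 62.5 mm and 10.7 degrees, less where a joint would pass 70% of its speed; a pose out of reach is approached as far as the arm can. A call with a number of a shift or a turn outside -1 to 1 is refused whole. A call with a gripper value outside its range is refused whole. The fingers move at their own pace and stop on an object; "force" is the grip in N (left out, the last holds). Time passes only in rows, so rows that do not move let the fingers close. It gives the time, the measured TCP pose, the force, the opening and the grip force at its end, in the units of the state.
- ctrl.get_obs(): the state, without advancing time (a new reading comes with each control period).
- imaging.get_image(name): name is "scene" or "top"; returns a dict with "color" (400x640x3 uint8, blue, green, red), "fx", "fy", "cx", "cy" (pixels), "extrinsics" (4x4, takes a point from world to camera coordinates). Camera axes: x right, y down, z forward; pixel columns grow to the right and rows downward; lengths in m; the calibration is good to about 2 mm. A picture is of the moment at which its call begins. There is no depth.
- ctrl.finish_job(): hands the job in; it is judged then, once.
The state is a dict: "t": time; "q": joint angles; "dq": joint speeds; "effort": joint torques, N m; "tool_pos": TCP position; "tool_rot": TCP orientation; "contact_force": force on the tool from outside, world axes, zero at the start; "wrist_torque": the same for the moment, N m; "opening": finger opening in m; "grip_force": force on a finger pad.
Only numpy, scipy, OpenCV 4.12 (cv2) and the standard library are available. Lean on these libraries where they do the work, as an engineer would, in place of code of your own. Each camera call takes 0.05 s, during which the arm holds its last target. There are 200 camera calls.

## Task

With a fingertip, push the dark marker along the steel rail on top of the rack until it stands at the middle of the third gap, counted from the end of the rack where the tall post stands (every gap counts, full or empty). Then push the sample tub that stands alone in front of the rack across the table into that third gap until it rests against the back board. Only push: lift and tip nothing, and leave the two stored tubs, the vial and the dish where they are.

Things in the scene. Friction and masses are not known exactly. Their poses are not given: they have to be found in the camera images.
- rack: fixed wooden rack, six gaps side by side. Origin: middle of its front line, on the table; x points into the gaps (away from the robot), y along the row, z up. Seven dividers 6 mm thick, 50 mm high, 46 mm deep (from x = 0), at y = -180 to 180 mm every 60 mm; gaps 54 mm wide, centres at y = -150, -90, -30, 30, 90, 150 mm. No floor: tubs slide on the table.
- back_board (a point): middle of the front face of the rack's back board, which closes the gaps at the back: rack frame x = 46 mm, z = 30 mm; the board is 366 mm long and 60 mm high. Axes as the rack's.
- rail_mid (a point): middle of the top of the straight steel rail that lies along the top of the back board: rack frame x = 52 mm, y = 0, z = 70 mm. Rail 14 mm wide, 366 mm long, along the rack's y. Its end stops (y = +-179 mm) rise to z = 74 mm. The marker rides on it. Axes as the rack's.
- marker (a joint): position in m of the marker along the rack's y axis: equal to the marker's y in the rack frame (0 = middle of the rail, over the middle divider), range -0.16 to 0.16. It slides with about 1.2 N of friction and stays where it is left. It starts on the negative y half, near the second gap from that end.
- marker_fin (a point): middle of the marker's upright dark steel fin: 16 mm along the rail, 18 mm across, from z = 76 to 106 mm over the table (this point at 91 mm, on the rail's centre line). Below it a saddle of the same 16 mm length along the rail, 24 mm across, 70 to 78 mm high, clasps the rail; a small nose points to the gaps.
- tall_post: fixed turned wooden post, 125 mm high, 28 mm in diameter at its foot, 18 mm shaft, 34 mm knob on top; stands just outside one end of the rack (rack frame x = 20 mm, y = +202 or -202 mm). Gaps are counted from this end. Origin: centre of its foot, on the table.
- short_post: fixed post of the same make, only 55 mm high with a 20 mm top, outside the other end. Origin: centre of its foot.
- tub: closed round sample tub, 44 mm in diameter, 40 mm high, white with a grey lid, about 110 g; stands alone on the table 55 to 110 mm in front of the rack's front line. Origin: centre of its underside; upright. When home, touching the back board, its centre is at x = 24 mm in the rack frame and its near side is level with the front of the dividers.
- stored_a: closed round sample tub, 44 mm in diameter, 40 mm high, white with a grey lid, about 110 g, already in the gap at rack y = 90 mm. Leave it. Origin: centre of its underside.
- stored_b: closed round sample tub, 44 mm in diameter, 40 mm high, white with a grey lid, about 110 g, already in the gap at rack y = -150 mm. Leave it. Origin: centre of its underside.
- vial: clear sample bottle with blue cap, 34 mm in diameter, 95 mm high, on the table in front of the rack's +y end. Leave it. Origin: centre of its underside.
- dish: white ceramic bowl, 70 mm in diameter, 35 mm high, on the table in front of the rack's -y end. Leave it. Origin: centre of its underside.
Not all that is in view belongs to the job. What is shaped like the tall_post but yellow is not meant.

How it is judged:
By the outcome, as a careful person would: the job done as asked, in the order asked, and still so for the second after the job is handed in, with the robot touching nothing.
It also fails if it takes over 69 s, if anything falls off the work surface, if the arm or the gripper's body presses on something with over 40 N, if the wrist force passes 120 N, or if a joint passes its speed limit or range.

## Working session

There is one attempt and no reset: what is moved stays moved. The work goes in short steps, Python scripts to look and compute and a tool call to move; the robot and the scene stay as the last step left them, time stands still between calls to the robot, and variables do not carry over. Pictures are saved under pics/ and viewed, at most 11 in all, crops included, and the job is handed in when it is done.

Besides the shell and the picture viewer there is one more tool, called after "Request:" by a JSON object that holds its "op" and its "data". play_rows: Moves the arm, as the interface text tells. Shift numbers are shares of 0.05 m and turn numbers shares of 8 degrees, none past 1 either way. Its arguments: {"type":"object","properties":{"series":{"type":"array"},"force":{"type":"number"}},"required":["series"]}

```bash
mkdir -p pics; python3 - <<'E'
from station import ctrl, imaging
import cv2,numpy as np
for n in("scene","top"):
    d=imaging.get_image(n); cv2.imwrite(f"pics/{n}0.png",d["color"])
    print(n,d["fx"],d["fy"],d["cx"],d["cy"]);print(np.round(d["extrinsics"],4).tolist())
print(ctrl.get_obs())
E
```

```text
scene 438.53245268546755 438.53245268546755 318.9772673520973 205.53836643461074
[[0.4212, 0.907, -0.0023, -0.2411], [0.7143, -0.3333, -0.6153, -0.331], [-0.5589, 0.2575, -0.7883, 1.2293], [0.0, 0.0, 0.0, 1.0]]
top 492.605745558039 492.605745558039 325.9932082035473 202.53370009791794
[[-0.0207, -0.9998, 0.0052, 0.0095], [-0.9955, 0.0201, -0.0928, 0.5551], [0.0927, -0.0071, -0.9957, 1.2017], [0.0, 0.0, 0.0, 1.0]]
{'t': 0.1, 'q': array([-1.41800815e+00,  5.32689909e-02,  1.61415495e+00,  2.80524909e-05,
        1.47601820e+00, -1.18993766e-01]), 'dq': array([-0.00057078,  0.00010715, -0.0033972 , -0.00041426, -0.00049725,
        0.00101725]), 'effort': array([ 3.36060621e-04, -3.94902205e+01, -3.71362388e+01, -5.44797990e-05,
        3.94264251e-03, -1.49611719e-05]), 'tool_pos': array([ 0.16770513, -0.60149152,  0.23020055]), 'tool_rot': array([-3.11079830e+00, -4.25346616e-01,  5.22708801e-06]), 'contact_force': array([ 0.14588477,  0.48496894, -0.42538863]), 'wrist_torque': array([ 0.06443091, -0.01681107,  0.03497253]), 'grip_force': 0.0, 'opening': 0.08536387037857378}
```

View pics/scene0.png

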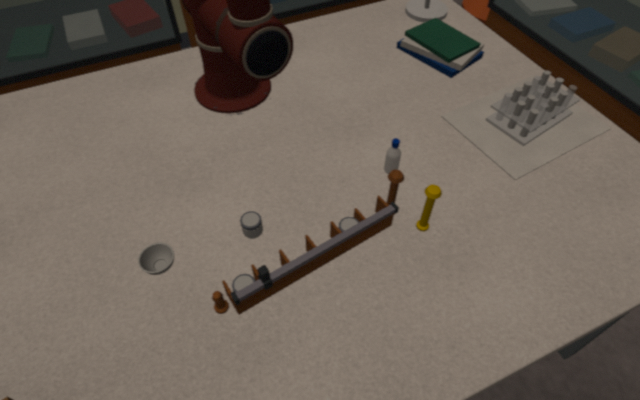

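View pics/top0.png

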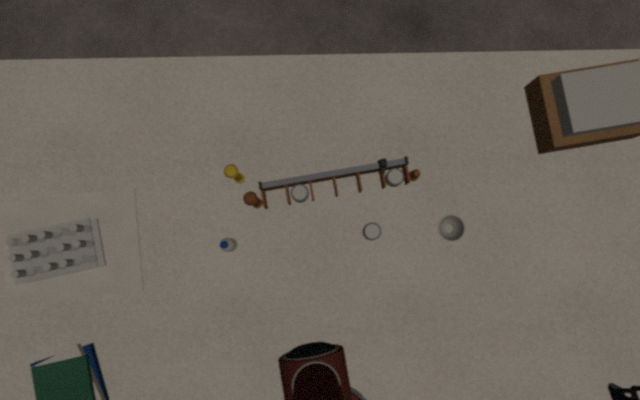

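The tall brown post is at the rack's left (+y) end, at top-view pixel (250,198), so the third gap is rack y = +30 mm. The marker is at (382,163) and the tub at (372,231). Next I'll view enlarged, brightened crops.

```bash
python3 - <<'E'
import cv2,numpy as np
a=cv2.imread("pics/top0.png")[145:255,215:475]; b=cv2.imread("pics/scene0.png")[130:320,130:450]
f=lambda i,s:cv2.convertScaleAbs(cv2.resize(i,None,fx=s,fy=s,interpolation=cv2.INTER_CUBIC),alpha=1.7)
cv2.imwrite("pics/topc.png",f(a,3));cv2.imwrite("pics/scenec.png",f(b,2.5))
E
```

```text
(no output)
```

View pics/topc.png

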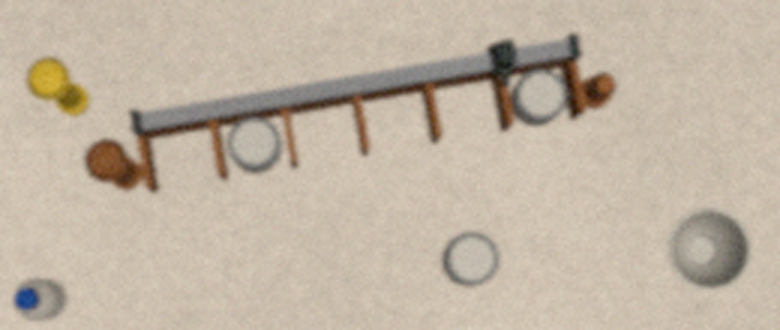

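View pics/scenec.png

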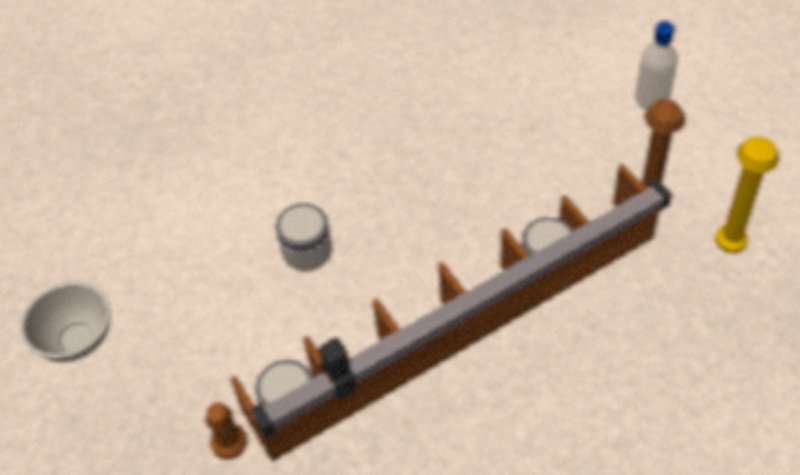

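The crops confirm it. In the top crop the rail runs from (138,122) to (574,46), with the marker at (502,57) and the tub lid at (471,259). The gap between the dividers at (290,140) and (362,125) is third from the tall post and is empty. Now I'll measure.

```bash
cat > h.py <<'E'
import cv2,numpy as np
C={"scene":(438.5325,318.9773,205.5384,np.array([[0.4212,0.907,-0.0023,-0.2411],[0.7143,-0.3333,-0.6153,-0.331],[-0.5589,0.2575,-0.7883,1.2293]])),
"top":(492.6057,325.9932,202.5337,np.array([[-0.0207,-0.9998,0.0052,0.0095],[-0.9955,0.0201,-0.0928,0.5551],[0.0927,-0.0071,-0.9957,1.2017]]))}
def ray(n,u,v,z):
    f,cx,cy,E=C[n];R,t=E[:,:3],E[:,3];o=-R.T@t;d=R.T@np.array([(u-cx)/f,(v-cy)/f,1]);return o+d*(z-o[2])/d[2]
def proj(n,p):
    f,cx,cy,E=C[n];c=E[:,:3]@p+E[:,3];return f*c[0]/c[2]+cx,f*c[1]/c[2]+cy
E
python3 - <<'E'
from h import *
# top: rail by hue (not beige), using b-r difference
def rail(n,img,roi):
    x0,y0,x1,y1=roi; a=cv2.resize(img[y0:y1,x0:x1],None,fx=4,fy=4,interpolation=cv2.INTER_LINEAR).astype(int)
    m=((a[...,2]-a[...,0])<6)
    m=m.astype(np.uint8); k,l,s,c=cv2.connectedComponentsWithStats(m)
    for i in range(1,k):
        if s[i,4]>150:
            p=np.argwhere(l==i)[:,::-1].astype(np.float32); r=cv2.minAreaRect(p)
            b=(cv2.boxPoints(r)+.5)/4-.5+[x0,y0]
            print(n,s[i,4],np.round(c[i]/4+[x0,y0],1),np.round(b,1).tolist())
            w=np.array([ray(n,*q,.072)for q in b]); print("   ",np.round(w[:,:2],4).tolist())
    dm=(a.max(2)<60).astype(np.uint8); k,l,s,c=cv2.connectedComponentsWithStats(dm)
    for i in range(1,k):
        if s[i,4]>60: print("  dark",s[i,4],np.round((c[i]+.5)/4-.5+[x0,y0],2),s[i,:4]/4+[x0,y0,0,0])
T=cv2.imread("pics/top0.png");S=cv2.imread("pics/scene0.png")
rail("top",T,(255,150,418,250)); rail("scene",S,(220,190,405,315))
g=cv2.resize(T[205:255,345:400],None,fx=8,fy=8,interpolation=cv2.INTER_CUBIC)
c=cv2.HoughCircles(cv2.cvtColor(g,cv2.COLOR_BGR2GRAY),cv2.HOUGH_GRADIENT,1,200,param1=60,param2=15,minRadius=50,maxRadius=90)
for u,v,r in c[0]: print("tub",u/8+345-.4,v/8+205-.4,r/8,ray("top",u/8+345-.4,v/8+205-.4,.04))
# fine crop manual readings, top crop scaled 3
cr=lambda u,v:((u+.5)/3-.5+215,(v+.5)/3-.5+145)
for nm,u,v,z in[("stopL",138,122,.072),("stopR",574,46,.072),("fin top",501,48,.106),("saddle",505,64,.078)]: print(nm,ray("top",*cr(u,v),z))
sc=lambda u,v:((u+.5)/2.5-.5+130,(v+.5)/2.5-.5+130)
for nm,u,v,z in[("stopL",661,192,.072),("stopR",265,415,.072),("fin top",333,346,.106),("tub",303,222,.04)]: print("S",nm,ray("scene",*sc(u,v),z))
E
```

```text
top 12828 [336.4 172.8] [[258.6, 182.2], [405.8, 154.5], [407.8, 164.7], [260.6, 192.4]]
    [[0.6032, 0.1594], [0.6637, -0.1973], [0.6387, -0.201], [0.5785, 0.155]]
top 410 [391.6 182.9] [[384.6, 181.3], [386.8, 177.2], [397.9, 183.3], [395.7, 187.4]]
    [[0.5994, -0.1437], [0.6092, -0.1495], [0.5939, -0.1757], [0.5841, -0.17]]
top 307 [302.5 199.2] [[295.7, 199.4], [306.7, 194.3], [308.3, 197.7], [297.2, 202.8]]
    [[0.5598, 0.071], [0.5716, 0.0443], [0.5633, 0.0407], [0.5515, 0.0674]]
  dark 4962 [387.92 169.05] [359.   157.25  49.5   30.5 ]
  dark 535 [412.42 175.05] [409.75 171.25   7.25   7.75]
  dark 935 [346.41 174.7 ] [335.   172.25  22.5    5.75]
  dark 360 [388.31 181.5 ] [385.5  175.75  10.25  10.  ]
  dark 864 [321.77 178.84] [311.25 176.5   21.75   5.75]
  dark 888 [297.28 183.09] [287.   180.75  21.75   5.75]
  dark 1185 [269.33 187.06] [259.25 182.5   25.     9.75]
  dark 399 [257.03 202.68] [255.   199.5    5.25   7.  ]
scene 10829 [298.8 262.6] [[226.5, 287.3], [387.7, 191.5], [398.6, 209.8], [237.4, 305.6]]
    [[0.6302, -0.205], [0.5604, 0.1616], [0.6104, 0.1571], [0.6711, -0.1987]]
scene 1104 [252.4 227. ] [[241.6, 224.3], [260.0, 220.2], [261.7, 227.9], [243.4, 232.1]]
    [[0.5122, -0.1373], [0.518, -0.1017], [0.5368, -0.105], [0.531, -0.1402]]
  dark 40215 [310.13 262.04] [229.5 190.  168.5 123.5]
  dark 884 [379.61 205.32] [376.5  199.5    9.    11.75]
  dark 525 [357.61 217.09] [354.75 213.     7.5    8.25]
  dark 1767 [254.47 229.25] [243.25 222.    18.25  14.75]
  dark 641 [333.37 231.68] [331.25 226.25   6.75  10.5 ]
  dark 473 [308.71 245.89] [307.   241.25   5.5    9.  ]
  dark 275 [282.92 260.88] [281.5  257.75   4.25   6.5 ]
  dark 955 [222.01 302.5 ] [220.   294.75   6.5   14.25]Traceback (most recent call last):
  File "<stdin>", line 20, in <module>
TypeError: 'NoneType' object is not subscriptable
```

```bash
python3 - <<'E'
from h import *
T=cv2.imread("pics/top0.png");S=cv2.imread("pics/scene0.png")
# tub: anything that differs in tint from the beige table
for n,I,(x0,y0,x1,y1) in(("top",T,(355,215,390,247)),("scene",S,(235,205,268,240))):
    a=cv2.resize(I[y0:y1,x0:x1],None,fx=6,fy=6,interpolation=cv2.INTER_LINEAR).astype(int)
    m=((a[...,2]-a[...,0])<13).astype(np.uint8)
    m=cv2.morphologyEx(m,cv2.MORPH_OPEN,np.ones((3,3)))
    cs,_=cv2.findContours(m,cv2.RETR_EXTERNAL,cv2.CHAIN_APPROX_NONE); c=max(cs,key=cv2.contourArea)
    h=cv2.convexHull(c); (u,v),(p,q),an=cv2.fitEllipse(h); x,y,w,hh=cv2.boundingRect(c)
    g=lambda t,o:(t+.5)/6-.5+o
    print(n,g(u,x0),g(v,y0),p/6,q/6,(g(x,x0),g(y,y0),w/6,hh/6),ray(n,g(u,x0),g(v,y0),.04 if n=="top" else .02))
cr=lambda u,v:((u+.5)/3-.5+215,(v+.5)/3-.5+145)
for nm,u,v,z in[("stopL",138,122,.072),("stopR",574,46,.072),("fin top",501,48,.106),("saddle",505,64,.078),("tub",471,259,.04),("storedA",254,144,.04),("storedB",540,96,.04)]+[("div%d"%i,u,v,.05) for i,(u,v) in enumerate([(154,188),(224,177),(294,165),(364,152),(435,140),(506,128),(577,114)])]: print(nm,np.round(ray("top",*cr(u,v),z),4))
sc=lambda u,v:((u+.5)/2.5-.5+130,(v+.5)/2.5-.5+130)
for nm,u,v,z in[("stopL",661,192,.072),("stopR",265,415,.072),("fin top",333,346,.106),("tub",303,222,.04)]+[("div%d"%i,u,v,.05) for i,(u,v) in enumerate([(622,167),(564,198),(503,231),(441,264),(376,301),(307,338),(234,378)])]: print("S",nm,np.round(ray("scene",*sc(u,v),z),4))
E
```

```text
top 371.42505772908527 230.83453750610352 18.09344228108724 19.419100443522137 (361.75, 221.91666666666666, 19.333333333333332, 18.0) [ 0.48196514 -0.11163214  0.04      ]
scene 251.31988906860352 224.0682373046875 22.059099833170574 27.233932495117188 (240.08333333333334, 211.25, 22.0, 26.5) [ 0.48174588 -0.1134919   0.02      ]
stopL [0.5956 0.1546 0.072 ]
stopR [ 0.6503 -0.1972  0.072 ]
fin top [ 0.6438 -0.134   0.106 ]
saddle [ 0.6357 -0.1403  0.078 ]
tub [ 0.4815 -0.1122  0.04  ]
storedA [0.5796 0.0635 0.04  ]
storedB [ 0.6148 -0.1731  0.04  ]
div0 [0.5441 0.1449 0.05  ]
div1 [0.552  0.0879 0.05  ]
div2 [0.5606 0.0307 0.05  ]
div3 [ 0.5701 -0.0265  0.05  ]
div4 [ 0.5788 -0.0847  0.05  ]
div5 [ 0.5875 -0.143   0.05  ]
div6 [ 0.5979 -0.2014  0.05  ]
S stopL [0.5996 0.1532 0.072 ]
S stopR [ 0.6522 -0.1955  0.072 ]
S fin top [ 0.6407 -0.1375  0.106 ]
S tub [ 0.4827 -0.1121  0.04  ]
S div0 [0.5493 0.1488 0.05  ]
S div1 [0.5577 0.0893 0.05  ]
S div2 [0.5666 0.0292 0.05  ]
S div3 [ 0.5748 -0.0288  0.05  ]
S div4 [ 0.585  -0.0878  0.05  ]
S div5 [ 0.5934 -0.1467  0.05  ]
S div6 [ 0.6026 -0.2063  0.05  ]
```

Request:
{"op": "play_rows", "data": {"series": [[0, [0.7, -0.35, 0], [0, 0, 0]], [0, [0.7, -0.35, 0], [0, 0, 0]], [0, [0.7, -0.35, 0], [0, 0, 0]], [0, [0.7, -0.35, 0], [0, 0, 0]], [0, [0.7, -0.35, 0], [0, 0, 0]], [0, [0.7, -0.35, 0], [0, 0, 0]], [0, [0.7, -0.35, 0], [0, 0, 0]], [0, [0.7, -0.35, 0], [0, 0, 0]]]}}

```text
t: 1.1
tool_pos: [0.4006, -0.3908, 0.2307]
tool_rot: [-3.112, -0.425, 0.001]
contact_force: [-0.2, -0.2, 0.7]
opening: -0.0001
grip_force: 0.0
```

Request:
{"op": "play_rows", "data": {"series": [[0, [0.7, -0.35, 0], [0, 0, 0]], [0, [0.7, -0.35, 0], [0, 0, 0]], [0, [0.7, -0.35, 0], [0, 0, 0]], [0, [0.7, -0.35, 0], [0, 0, 0]], [0, [0.7, -0.35, 0], [0, 0, 0]], [0, [0.7, -0.35, 0], [0, 0, 0]], [0, [0, 0, 0], [0, 0, 0]]]}}

```text
t: 1.98
tool_pos: [0.575, -0.2326, 0.2305]
tool_rot: [-3.111, -0.431, 0.001]
contact_force: [0.8, -0.3, -0.7]
opening: -0.0001
grip_force: 0.0
```

Request:
{"op": "play_rows", "data": {"series": [[0, [0, 0, 0], [0, 0, -1]], [0, [0, 0, 0], [0, 0, -1]], [0, [0, 0, 0], [0, 0, -1]], [0, [0, 0, 0], [0, 0, -1]], [0, [0, 0, 0], [0, 0, -1]], [0, [0, 0, 0], [0, 0, -1]], [0, [0, 0, 0], [0, 0, -1]], [0, [0, 0, 0], [0, 0, -1]]]}}

```text
t: 2.98
tool_pos: [0.5731, -0.2353, 0.2308]
tool_rot: [-2.41, -2.014, 0.001]
contact_force: [-0.3, -0.2, 0.8]
opening: -0.0002
grip_force: 0.0
```

Request:
{"op": "play_rows", "data": {"series": [[0, [0, 0, 0], [0, 0, -1]], [0, [0, 0, 0], [0, 0, -1]], [0, [0, 0, 0], [0, 0, -0.4]], [0, [0, 0, 0], [0, 0, 0]]]}}

```text
t: 3.48
tool_pos: [0.5732, -0.2351, 0.2309]
tool_rot: [-2.047, -2.383, 0.001]
contact_force: [-0.2, 0.4, 1.1]
opening: -0.0002
grip_force: 0.0
```

```bash
cat >> h.py <<'E'
from scipy.spatial.transform import Rotation as Ro
O=np.array([.573,-.029,0]);TH=np.radians(8.7);RR=Ro.from_euler('z',TH)
def rack(p): return RR.inv().apply(np.asarray(p)-O)
def go(o,r,yaw,tilt=0):
    "rack target, tool-x yaw in rack (deg), tilt (deg, body leaning back from tool x) -> shares"
    R=Ro.from_rotvec(o["tool_rot"]);p=o["tool_pos"]
    G=RR*Ro.from_euler('z',yaw,degrees=True)*Ro.from_euler('x',180,degrees=True)*Ro.from_euler('y',tilt,degrees=True)
    t=O+RR.apply(r)
    print("t",o["t"],"rack",np.round(rack(p),4),"F",np.round(RR.inv().apply(o["contact_force"]),1),"open",round(o["opening"],4))
    print(" shift now-axes",np.round(R.inv().apply(t-p)/.05,2),"target-axes",np.round(G.inv().apply(t-p)/.05,2),"turn",np.round((R.inv()*G).as_rotvec(degrees=True)/8,2),"bodydir",np.round(RR.inv().apply(G.apply([0,0,-1])),2))
E
python3 -c "
from h import *
from station import ctrl
o=ctrl.get_obs();go(o,[.052,-.150,.085],90);print(o['q'])"
```

```text
t 3.475 rack [-0.0309 -0.2038  0.2309] F [-0.2  0.4  1.1] open -0.0002
 shift now-axes [1.08 1.66 2.92] target-axes [1.08 1.66 2.92] turn [-0.01 -0.   -0.  ] bodydir [-0.  0.  1.]
[-5.09129215e-01  4.08980727e-02  1.62579376e+00 -3.70102219e-04
  1.47568877e+00 -6.60542630e-01]
```

Request:
{"op": "play_rows", "data": {"series": [[0, [0.35, 0.55, 0], [0, 0, 0]], [0, [0.35, 0.55, 0], [0, 0, 0]], [0, [0.35, 0.55, 0], [0, 0, 0]], [0, [0, 0, 0.6], [0, 0, 0]], [0, [0, 0, 0.6], [0, 0, 0]], [0, [0, 0, 0.6], [0, 0, 0]], [0, [0, 0, 0.6], [0, 0, 0]], [0, [0, 0, 0], [0, 0, 0]]]}}

```text
t: 4.47
tool_pos: [0.6449, -0.1696, 0.1075]
tool_rot: [-2.042, -2.379, 0.004]
contact_force: [-0.5, -0.5, -0.7]
opening: 0.0001
grip_force: 0.0
```

```bash
python3 -c "
from h import *
from station import ctrl,imaging
go(ctrl.get_obs(),[.052,-.150,.086],90)
a=imaging.get_image('top')['color'][140:200,350:430];b=imaging.get_image('scene')['color'][230:320,200:290]
f=lambda i:cv2.convertScaleAbs(cv2.resize(i,(400,400),interpolation=cv2.INTER_CUBIC),alpha=1.7)
cv2.imwrite('pics/c1.png',np.hstack([f(a),f(b)]))"
```

```text
t 4.475 rack [ 0.0498 -0.1498  0.1075] F [-0.5 -0.4 -0.7] open 0.0001
 shift now-axes [-0.    0.05  0.43] target-axes [-0.    0.04  0.43] turn [-0.05 -0.02  0.  ] bodydir [-0.  0.  1.]
```

View pics/c1.png

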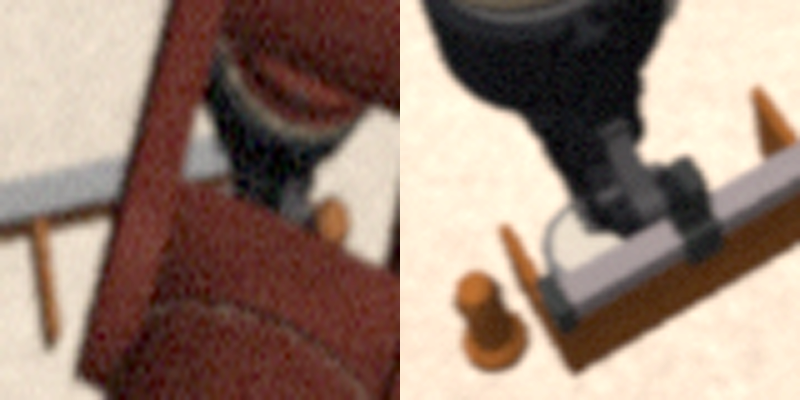

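The fingertip is above the rail just short of the marker (scene crop: fingers near (620,210), fin near (690,190)). I'll lower it and push gently until it makes contact.

Request:
{"op": "play_rows", "data": {"series": [[0, [0, 0.05, 0.2], [0, 0, 0]], [0, [0, 0, 0.2], [0, 0, 0]], [0, [0, 0, 0], [0, 0, 0]]]}}

```text
t: 4.95
tool_pos: [0.6493, -0.1693, 0.09]
tool_rot: [-2.044, -2.383, 0.001]
contact_force: [-0.4, 0.1, 0.6]
opening: -0.0001
grip_force: 0.0
```

Request:
{"op": "play_rows", "data": {"series": [[0, [0.1, 0, 0], [0, 0, 0]], [0, [0.1, 0, 0], [0, 0, 0]], [0, [0.1, 0, 0], [0, 0, 0]], [0, [0.1, 0, 0], [0, 0, 0]]]}}

```text
t: 5.45
tool_pos: [0.6472, -0.1498, 0.0917]
tool_rot: [2.044, 2.384, -0.0]
contact_force: [0.4, -1.3, 0.0]
opening: -0.0001
grip_force: 0.6
```

Request:
{"op": "play_rows", "data": {"series": [[0, [0.2, 0, 0], [0, 0, 0]], [0, [0.2, 0, 0], [0, 0, 0]], [0, [0.2, 0, 0], [0, 0, 0]], [0, [0.2, 0, 0], [0, 0, 0]], [0, [0.2, 0, 0], [0, 0, 0]], [0, [0.2, 0, 0], [0, 0, 0]], [0, [0.2, 0, 0], [0, 0, 0]], [0, [0.2, 0, 0], [0, 0, 0]]]}}

```text
t: 6.45
tool_pos: [0.6347, -0.0702, 0.0913]
tool_rot: [2.045, 2.385, 0.0]
contact_force: [0.5, -1.6, 1.4]
opening: 0.0001
grip_force: 0.7
```

```bash
python3 -c "
from h import *
from station import ctrl,imaging
go(ctrl.get_obs(),[.052,0.0,.086],90)
a=imaging.get_image('top')['color'][140:200,310:390];b=imaging.get_image('scene')['color'][200:290,240:330]
f=lambda i:cv2.convertScaleAbs(cv2.resize(i,(400,400),interpolation=cv2.INTER_CUBIC),alpha=1.7)
cv2.imwrite('pics/c2.png',np.hstack([f(a),f(b)]))"
```

```text
t 6.45 rack [ 0.0548 -0.05    0.0913] F [ 0.3 -1.6  1.4] open 0.0001
 shift now-axes [ 1.   -0.05  0.11] target-axes [ 1.   -0.06  0.11] turn [0.   0.   0.01] bodydir [-0.  0.  1.]
```

View pics/c2.png

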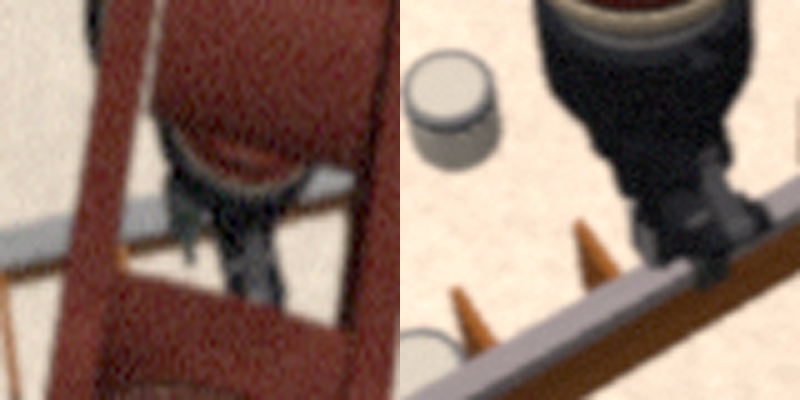

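Contact is confirmed: about 1.6 N, with the marker just ahead of the fingers at (740,210) in the scene half. I'll push most of the remaining distance, back off, raise and move clear, then measure.

Request:
{"op": "play_rows", "data": {"series": [[0, [0.2, 0, 0], [0, 0, 0]], [0, [0.2, 0, 0], [0, 0, 0]], [0, [0.2, 0, 0], [0, 0, 0]], [0, [0.2, 0, 0], [0, 0, 0]], [0, [0.15, 0, 0], [0, 0, 0]], [0, [0.1, 0, 0], [0, 0, 0]], [0, [0.05, 0, 0], [0, 0, 0]], [0, [0, 0, 0], [0, 0, 0]]]}}

```text
t: 7.55
tool_pos: [0.6266, -0.0161, 0.0915]
tool_rot: [2.045, 2.385, 0.001]
contact_force: [-0.2, -0.5, 0.2]
opening: 0.0
grip_force: 0.0
```

Request:
{"op": "play_rows", "data": {"series": [[0, [-0.3, 0, 0], [0, 0, 0]], [0, [-1, 0, 0], [0, 0, 0]], [0, [-1, 0, 0], [0, 0, 0]], [0, [-1, 0, -0.5], [0, 0, 0]], [0, [-1, 0, -0.5], [0, 0, 0]], [0, [-0.5, 0, 0], [0, 0, 0]], [0, [0, 0, 0], [0, 0, 0]]]}}

```text
t: 8.43
tool_pos: [0.6625, -0.2553, 0.1403]
tool_rot: [-2.047, -2.381, -0.0]
contact_force: [-0.7, 0.4, 0.5]
opening: 0.0002
grip_force: 0.0
```

```bash
python3 -c "
from h import *
from station import ctrl,imaging
go(ctrl.get_obs(),[.052,-.100,.090],90)
for n in ('top','scene'):
    d=imaging.get_image(n)['color'];cv2.imwrite(f'pics/{n}3.png',d)
    u,v=proj(n,O+RR.apply([.04,.02,.09]));u,v=int(u),int(v);print(n,u,v)
    cv2.imwrite(f'pics/{n}3c.png',cv2.convertScaleAbs(cv2.resize(d[v-25:v+25,u-40:u+40],None,fx=5,fy=5,interpolation=cv2.INTER_CUBIC),alpha=1.7))
cv2.imwrite('pics/c3.png',np.hstack([cv2.imread('pics/top3c.png'),cv2.imread('pics/scene3c.png')]))"
```

```text
t 8.425 rack [ 0.0542 -0.2373  0.1403] F [-0.6  0.5  0.5] open 0.0002
 shift now-axes [ 2.74 -0.05  1.01] target-axes [ 2.75 -0.04  1.01] turn [-0.01 -0.01 -0.01] bodydir [-0.  0.  1.]
top 326 177
scene 325 232
```

View pics/c3.png

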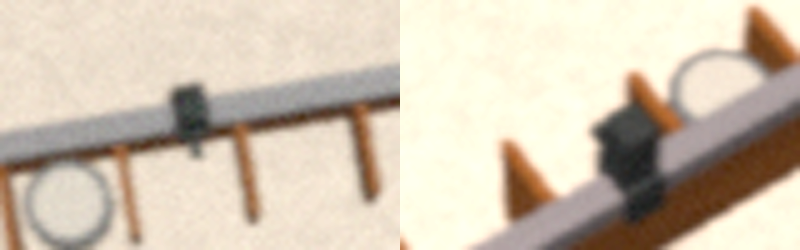

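The marker stands over the third gap, with its fin top at about (188,93) in the top half and (628,120) in the scene half, slightly short of the middle. Next I'll measure it exactly.

```bash
python3 - <<'E'
from h import *
for n in("top","scene"):
    I=cv2.imread(f"pics/{n}3.png")
    u0,v0=(286,152) if n=="top" else (285,207)
    a=cv2.resize(I[v0:v0+50,u0:u0+80],None,fx=5,fy=5,interpolation=cv2.INTER_LINEAR)
    hs=a.astype(int); m=((hs.max(2)<48)&(hs[...,2]-hs[...,0]<8)).astype(np.uint8)
    k,l,s,c=cv2.connectedComponentsWithStats(m)
    for i in range(1,k):
        if s[i,4]>200:
            g=(c[i]+.5)/5-.5+[u0,v0]; print(n,s[i].tolist(),np.round(g,2),"rack at z=.088",np.round(rack(ray(n,*g,.088)),4))
# manual readings
ct=lambda n,U,V:ray_(n,U,V)
def q(n,U,V,z):
    u0,v0=(286,152) if n=="top" else (285,207)
    return np.round(rack(ray(n,(U+.5)/5-.5+u0,(V+.5)/5-.5+v0,z)),4)
print("T fintop",q("top",188,93,.106),"saddle",q("top",193,126,.078),"div +60",q("top",136,242,.05),"div 0",q("top",254,219,.05),"div -60",q("top",372,197,.05))
print("S fintop",q("scene",228,122,.106),"saddle bottom back",q("scene",243,205,.074),"div",q("scene",108,140,.05),q("scene",234,73,.05),q("scene",354,8,.05))
E
```

```text
top [176, 92, 33, 49, 1128] [323.56 174.99] rack at z=.088 [0.0466 0.0253 0.088 ]
scene [200, 108, 72, 112, 4511] [331.3  239.08] rack at z=.088 [0.0569 0.0211 0.088 ]
T fintop [0.0553 0.0246 0.106 ] saddle [0.0435 0.0242 0.078 ] div +60 [-0.0041  0.0607  0.05  ] div 0 [-0.0028  0.002   0.05  ] div -60 [-0.002  -0.0569  0.05  ]
S fintop [0.0509 0.0223 0.106 ] saddle bottom back [0.067  0.0187 0.074 ] div [0.0005 0.001  0.05  ] [0.0012 0.0606 0.05  ] [0.0015 0.1205 0.05  ]
```

Request:
{"op": "play_rows", "data": {"series": [[0, [0.9, 0, 0], [0, 0, 0]], [0, [0.9, 0, 0], [0, 0, 0]], [0, [0.9, 0, 0], [0, 0, 0]], [0, [0.9, 0, 0], [0, 0, 0]], [0, [0.6, -0.03, 0.5], [0, 0, 0]], [0, [0, 0, 0.5], [0, 0, 0]], [0, [0, 0, 0], [0, 0, 0]], [0, [0, 0, 0], [0, 0, 0]]]}}

```text
t: 9.52
tool_pos: [0.6295, -0.0457, 0.0917]
tool_rot: [2.044, 2.386, 0.0]
contact_force: [-0.4, 0.0, 0.7]
opening: -0.0001
grip_force: 0.0
```

```bash
python3 -c "
from h import *
from station import ctrl
go(ctrl.get_obs(),[.053,.0117,.091],90)"
```

```text
t 9.525 rack [ 0.0533 -0.0251  0.0917] F [-0.4  0.1  0.7] open -0.0001
 shift now-axes [ 0.74 -0.    0.01] target-axes [ 0.74 -0.01  0.01] turn [ 0.   -0.    0.02] bodydir [-0.  0.  1.]
```

Request:
{"op": "play_rows", "data": {"series": [[0, [0.2, 0, 0], [0, 0, 0]], [0, [0.2, 0, 0], [0, 0, 0]], [0, [0.15, 0, 0], [0, 0, 0]], [0, [0.1, 0, 0], [0, 0, 0]], [0, [0.06, 0, 0], [0, 0, 0]], [0, [0.03, 0, 0], [0, 0, 0]], [0, [0, 0, 0], [0, 0, 0]]]}}

```text
t: 10.4
tool_pos: [0.6239, -0.0097, 0.0913]
tool_rot: [-2.045, -2.385, -0.0]
contact_force: [-0.1, -0.9, 1.1]
opening: -0.0001
grip_force: 0.2
```

```bash
python3 -c "
from h import *
from station import ctrl
go(ctrl.get_obs(),[.053,.0117,.091],90)"
```

```text
t 10.4 rack [0.0532 0.0114 0.0913] F [-0.3 -0.9  1.1] open -0.0001
 shift now-axes [ 0.01 -0.    0.01] target-axes [ 0.01 -0.    0.01] turn [ 0.   -0.    0.01] bodydir [-0.  0.  1.]
```

Request:
{"op": "play_rows", "data": {"series": [[0, [-0.3, 0, 0], [0, 0, 0]], [0, [-0.8, 0, -0.3], [0, 0, 0]], [0.19, [-0.8, 0, -0.7], [0, 0, 0]], [0.19, [-0.7, -0.5, -0.2], [0, 0, 0]], [0.19, [0, -0.9, 0], [0, 0, 0]], [0.19, [0, -0.9, 0], [0, 0, 0]], [0.19, [0, -0.8, 0], [0, 0, 0]], [0.19, [0, 0, 0], [0, 0, 0]]]}}

```text
t: 11.4
tool_pos: [0.4882, -0.1627, 0.1505]
tool_rot: [-2.047, -2.381, 0.001]
contact_force: [0.2, 0.0, 1.0]
opening: 0.0165
grip_force: 0.0
```

```bash
python3 -c "
from h import *
from station import ctrl,imaging
go(ctrl.get_obs(),[-.1025,-.121,.012],90)
for n in ('top','scene'):
    d=imaging.get_image(n)['color'];cv2.imwrite(f'pics/{n}4.png',d)
    u0,v0=(286,152) if n=='top' else (285,207)
    cv2.imwrite(f'pics/{n}4c.png',cv2.convertScaleAbs(cv2.resize(d[v0:v0+50,u0:u0+80],None,fx=5,fy=5,interpolation=cv2.INTER_CUBIC),alpha=1.7))
    a=cv2.resize(d[v0:v0+50,u0:u0+80],None,fx=5,fy=5,interpolation=cv2.INTER_LINEAR).astype(int)
    m=((a.max(2)<48)&(a[...,2]-a[...,0]<8)).astype(np.uint8)
    k,l,s,c=cv2.connectedComponentsWithStats(m)
    for i in range(1,k):
        if s[i,4]>200:
            g=(c[i]+.5)/5-.5+[u0,v0]; print(n,s[i].tolist(),np.round(g,2),np.round(rack(ray(n,*g,.088)),4))
cv2.imwrite('pics/c4.png',np.hstack([cv2.imread('pics/top4c.png'),cv2.imread('pics/scene4c.png')]))"
```

```text
t 11.4 rack [-0.1041 -0.1193  0.1505] F [0.2 0.  1. ] open 0.0165
 shift now-axes [-0.04  0.03  2.77] target-axes [-0.03  0.03  2.77] turn [-0.01 -0.   -0.01] bodydir [-0.  0.  1.]
top [162, 92, 35, 53, 1309] [321.05 175.31] [0.0469 0.0313 0.088 ]
scene [152, 101, 196, 149, 5397] [333.92 238.46] [0.0585 0.0259 0.088 ]
scene [349, 106, 51, 31, 219] [359.47 230.94] [0.0712 0.0753 0.088 ]
```

View pics/c4.png

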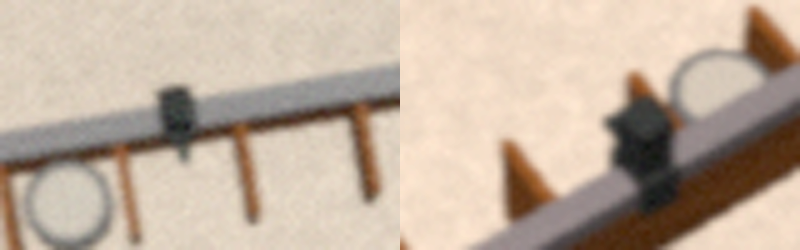

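The marker now sits midway between the gap's two dividers: nose at (183,155), dividers at (123,150) and (240,128). Next is the tub: I'll lower behind it and push it along the rack's +y.

Request:
{"op": "play_rows", "data": {"series": [[0.19, [0, 0.03, 0.6], [0, 0, 0]], [0.19, [0, 0, 0.7], [0, 0, 0]], [0.19, [0, 0, 0.7], [0, 0, 0]], [0.19, [0, 0, 0.5], [0, 0, 0]], [0.19, [0, 0, 0.25], [0, 0, 0]], [0.19, [0, 0, 0], [0, 0, 0]], [0.19, [0, 0, 0], [0, 0, 0]]]}}

```text
t: 12.38
tool_pos: [0.4932, -0.1622, 0.0151]
tool_rot: [2.043, 2.383, 0.001]
contact_force: [0.1, 0.3, 0.5]
opening: 0.0165
grip_force: 0.0
```

Request:
{"op": "play_rows", "data": {"series": [[0.19, [0.15, 0, 0], [0, 0, 0]], [0.19, [0.15, 0, 0], [0, 0, 0]], [0.19, [0.1, 0, 0], [0, 0, 0]], [0.19, [0.1, 0, 0], [0, 0, 0]], [0.19, [0.1, 0, 0], [0, 0, 0]], [0.19, [0.1, 0, 0], [0, 0, 0]], [0.19, [0.1, 0, 0], [0, 0, 0]]]}}

```text
t: 13.25
tool_pos: [0.4859, -0.1219, 0.0139]
tool_rot: [2.045, 2.385, 0.0]
contact_force: [-0.1, -1.2, 0.7]
opening: 0.0164
grip_force: 0.7
```

```bash
python3 -c "
from h import *
from station import ctrl,imaging
go(ctrl.get_obs(),[-.1025,-.0005,.012],90)
b=imaging.get_image('scene')['color'][190:265,220:320]
cv2.imwrite('pics/c5.png',cv2.convertScaleAbs(cv2.resize(b,None,fx=5,fy=5,interpolation=cv2.INTER_CUBIC),alpha=1.7))"
```

```text
t 13.25 rack [-0.1001 -0.0786  0.0139] F [-0.3 -1.2  0.7] open 0.0164
 shift now-axes [ 1.56 -0.05  0.04] target-axes [ 1.56 -0.05  0.04] turn [0.   0.   0.01] bodydir [-0.  0.  1.]
```

View pics/c5.png

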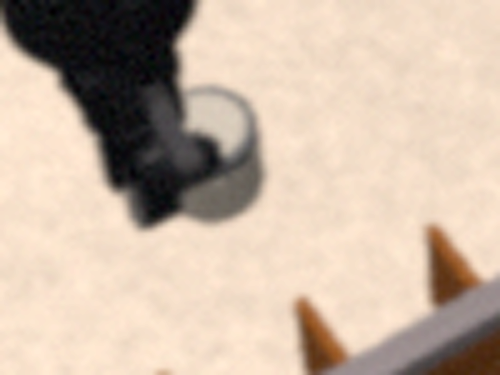

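The tub is in the notch between the fingertips, upright at about (215,155). I'll keep pushing.

Request:
{"op": "play_rows", "data": {"series": [[0.19, [0.2, 0, 0], [0, 0, 0]], [0.19, [0.25, 0, 0], [0, 0, 0]], [0.19, [0.25, 0, 0], [0, 0, 0]], [0.19, [0.25, 0, 0], [0, 0, 0]], [0.19, [0.25, 0, 0], [0, 0, 0]], [0.19, [0.2, 0, 0], [0, 0, 0]], [0.19, [0.1, 0, 0], [0, 0, 0]], [0.19, [0.05, 0, 0], [0, 0, 0]]]}}

```text
t: 14.3
tool_pos: [0.474, -0.0452, 0.0138]
tool_rot: [2.045, 2.385, -0.0]
contact_force: [0.4, -0.6, 0.3]
opening: 0.0163
grip_force: 0.4
```

Request:
{"op": "play_rows", "data": {"series": [[0.19, [0, 0, 0], [0, 0, 0]], [0.19, [-0.4, 0, 0], [0, 0, 0]], [0.19, [-0.8, 0, 0], [0, 0, 0]], [0.19, [-0.8, -0.5, -0.5], [0, 0, 0]], [0.19, [0, -1, -1], [0, 0, 0]], [0.19, [0, -1, -1], [0, 0, 0]], [0.19, [0, 0, -0.3], [0, 0, 0]], [0.19, [0, 0, 0], [0, 0, 0]]]}}

```text
t: 15.3
tool_pos: [0.3782, -0.1623, 0.1434]
tool_rot: [2.044, 2.382, 0.001]
contact_force: [-0.0, -0.7, -1.6]
opening: 0.0165
grip_force: 0.0
```

```bash
python3 - <<'E'
from h import *
from station import ctrl,imaging
go(ctrl.get_obs(),[-.17,.03,.10],0)
t=O+RR.apply([-.1,.03,.04])
for n in('top','scene'):
    d=imaging.get_image(n)['color'];cv2.imwrite(f'pics/{n}6.png',d)
    u,v=map(int,proj(n,t));x0,y0=u-20,v-20
    a=cv2.resize(d[y0:y0+40,x0:x0+40],None,fx=6,fy=6,interpolation=cv2.INTER_LINEAR);a=a.astype(int)
    m=((a[...,2]-a[...,0])<13).astype(np.uint8);m=cv2.morphologyEx(m,cv2.MORPH_OPEN,np.ones((3,3)))
    cs,_=cv2.findContours(m,cv2.RETR_EXTERNAL,cv2.CHAIN_APPROX_NONE); c=max(cs,key=cv2.contourArea)
    (p,q),s,an=cv2.fitEllipse(cv2.convexHull(c)); g=((p+.5)/6-.5+x0,(q+.5)/6-.5+y0)
    print(n,np.round(g,1),np.round(np.array(s)/6,1),np.round(rack(ray(n,*g,.04 if n=='top' else .02)),4))
E
```

```text
t 15.3 rack [-0.2127 -0.1022  0.1434] F [-0.1 -0.7 -1.6] open 0.0165
 shift now-axes [2.65 0.85 0.87] target-axes [ 0.85 -2.64  0.87] turn [ 0.03 -0.   11.25] bodydir [0. 0. 1.]
top [331.2 236.9] [18.  18.4] [-0.1002  0.0317  0.04  ]
scene [292.9 203.8] [21.2 26.1] [-0.1007  0.0306  0.02  ]
```

Request:
{"op": "play_rows", "data": {"series": [[0.19, [0.7, 0.2, 0], [0, 0, 0]], [0.19, [0.7, 0.2, 0], [0, 0, 0]], [0.19, [0.7, 0.2, 0], [0, 0, 0]], [0.19, [0.57, 0.2, 0], [0, 0, 0]], [0.19, [0, 0, 0], [0, 0, 1]], [0.19, [0, 0, 0], [0, 0, 1]], [0.19, [0, 0, 0], [0, 0, 1]], [0.19, [0, 0, 0], [0, 0, 1]]]}}

```text
t: 16.4
tool_pos: [0.3956, -0.0227, 0.1395]
tool_rot: [-2.622, -1.722, 0.006]
contact_force: [0.6, 0.1, -0.3]
opening: 0.0165
grip_force: 0.0
```

Request:
{"op": "play_rows", "data": {"series": [[0.19, [0, 0, 0], [0, 0, 1]], [0.19, [0, 0, 0], [0, 0, 1]], [0.19, [0, 0, 0], [0, 0, 1]], [0.19, [0, 0, 0], [0, 0, 1]], [0.19, [0, 0, 0], [0, 0, 1]], [0.19, [0, 0, 0], [0, 0, 1]], [0.19, [0, 0, 0], [0, 0, 1]], [0.19, [0, 0, 0], [0, 0, 0.25]]]}}

```text
t: 17.4
tool_pos: [0.3957, -0.0229, 0.1399]
tool_rot: [-3.131, -0.241, 0.007]
contact_force: [0.3, -0.0, -0.4]
opening: 0.0161
grip_force: 0.0
```

```bash
python3 -c "
from h import *
from station import ctrl
o=ctrl.get_obs()
go(o,[-.155,.031,.012],0,15);go(o,[-.155,.031,.012],0,-15);print(o['q'])"
```

```text
t 17.4 rack [-0.1743  0.0328  0.1399] F [ 0.3 -0.1 -0.4] open 0.0161
 shift now-axes [0.4  0.04 2.56] target-axes [-0.29  0.04  2.57] turn [-0.02  1.91  0.01] bodydir [-0.26  0.    0.97]
t 17.4 rack [-0.1743  0.0328  0.1399] F [ 0.3 -0.1 -0.4] open 0.0161
 shift now-axes [0.4  0.04 2.56] target-axes [1.04 0.04 2.37] turn [-0.01 -1.84  0.02] bodydir [0.26 0.   0.97]
[-2.46264811e-01 -4.72148969e-01  2.21437465e+00  1.28236507e-04
  1.40423150e+00  1.17063542e+00]
```

Request:
{"op": "play_rows", "data": {"series": [[0.19, [0, 0.04, 0], [0, 0.95, 0]], [0.19, [0, 0, 0], [0, 0.95, 0]], [0.19, [-0.07, 0, 0.6], [0, 0, 0]], [0.19, [-0.07, 0, 0.6], [0, 0, 0]], [0.19, [-0.07, 0, 0.6], [0, 0, 0]], [0.19, [-0.05, 0, 0.5], [0, 0, 0]], [0.19, [-0.03, 0, 0.23], [0, 0, 0]], [0.19, [0, 0, 0], [0, 0, 0]]]}}

```text
t: 18.4
tool_pos: [0.4148, -0.0222, 0.015]
tool_rot: [-3.084, -0.238, -0.407]
contact_force: [0.2, -0.2, 0.6]
opening: 0.0162
grip_force: 0.0
```

```bash
python3 -c "
from h import *
from station import ctrl
o=ctrl.get_obs()
go(o,[-.0105,.031,.013],0,15)"
```

```text
t 18.4 rack [-0.1554  0.0307  0.015 ] F [ 0.1 -0.3  0.6] open 0.0162
 shift now-axes [ 2.79 -0.    0.79] target-axes [ 2.79 -0.01  0.79] turn [-0.01 -0.    0.01] bodydir [-0.26  0.    0.97]
```

Request:
{"op": "play_rows", "data": {"series": [[0.19, [0.2, 0, 0.055], [0, 0, 0]], [0.19, [0.2, 0, 0.055], [0, 0, 0]], [0.19, [0.15, 0, 0.04], [0, 0, 0]], [0.19, [0.15, 0, 0.04], [0, 0, 0]], [0.19, [0.2, 0, 0.055], [0, 0, 0]], [0.19, [0.2, 0, 0.055], [0, 0, 0]], [0.19, [0.2, 0, 0.055], [0, 0, 0]], [0.19, [0.2, 0, 0.055], [0, 0, 0]]]}}

```text
t: 19.4
tool_pos: [0.4932, -0.0107, 0.0162]
tool_rot: [-3.085, -0.237, -0.411]
contact_force: [-1.9, -0.4, 1.2]
opening: 0.0161
grip_force: 0.8
```

```bash
python3 -c "
from h import *
from station import ctrl,imaging
o=ctrl.get_obs()
go(o,[-.0105,.031,.013],0,15)
a=imaging.get_image('top')['color'][150:230,290:370];b=imaging.get_image('scene')['color'][180:260,280:360]
f=lambda i:cv2.convertScaleAbs(cv2.resize(i,(400,400),interpolation=cv2.INTER_CUBIC),alpha=1.7)
cv2.imwrite('pics/c7.png',np.hstack([f(a),f(b)]))"
```

```text
t 19.4 rack [-0.0761  0.0302  0.0162] F [-1.9 -0.1  1.2] open 0.0161
 shift now-axes [ 1.25 -0.01  0.4 ] target-axes [ 1.25 -0.02  0.4 ] turn [-0.   -0.02  0.01] bodydir [-0.26  0.    0.97]
```

View pics/c7.png

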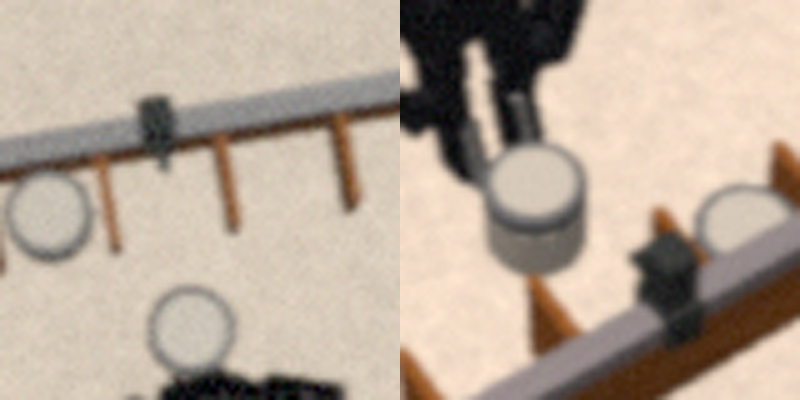

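The tub is upright and on line with the third gap: lid at (190,328) in the top half, gap mouth centre at about (175,240) along the slanted axis. I'll push it in.

Request:
{"op": "play_rows", "data": {"series": [[0.19, [0.2, 0, 0.06], [0, 0, 0]], [0.19, [0.2, 0, 0.06], [0, 0, 0]], [0.19, [0.2, 0, 0.06], [0, 0, 0]], [0.19, [0.2, 0, 0.06], [0, 0, 0]], [0.19, [0.15, 0, 0.04], [0, 0, 0]], [0.19, [0.1, 0, 0.03], [0, 0, 0]], [0.19, [0, 0, 0], [0, 0, 0]]]}}

```text
t: 20.38
tool_pos: [0.5469, -0.0024, 0.015]
tool_rot: [-3.085, -0.237, -0.412]
contact_force: [0.3, 0.3, -0.6]
opening: 0.016
grip_force: 0.0
```

```bash
python3 -c "
from h import *
from station import ctrl,imaging
o=ctrl.get_obs()
go(o,[-.007,.031,.013],0,15)"
```

```text
t 20.375 rack [-0.0217  0.0302  0.015 ] F [ 0.3  0.2 -0.6] open 0.016
 shift now-axes [ 0.27 -0.01  0.12] target-axes [ 0.27 -0.02  0.11] turn [-0.   -0.03  0.01] bodydir [-0.26  0.    0.97]
```

Request:
{"op": "play_rows", "data": {"series": [[0.19, [0.06, 0, 0.017], [0, 0, 0]], [0.19, [0.06, 0, 0.017], [0, 0, 0]], [0.19, [0.06, 0, 0.017], [0, 0, 0]], [0.19, [0.04, 0, 0.01], [0, 0, 0]]]}}

```text
t: 20.88
tool_pos: [0.558, -0.0007, 0.0149]
tool_rot: [-3.085, -0.237, -0.412]
contact_force: [-0.0, -0.3, -0.6]
opening: 0.0162
grip_force: 0.3
```

Request:
{"op": "play_rows", "data": {"series": [[0.19, [0.03, 0, 0.008], [0, 0, 0]], [0.19, [0.03, 0, 0.008], [0, 0, 0]]]}}

```text
t: 21.12
tool_pos: [0.561, -0.0002, 0.0149]
tool_rot: [-3.085, -0.237, -0.411]
contact_force: [-1.7, -0.4, -0.0]
opening: 0.0162
grip_force: 0.3
```

```bash
python3 -c "
from h import *
from station import ctrl,imaging
o=ctrl.get_obs()
go(o,[-.007,.031,.013],0,15)"
```

```text
t 21.125 rack [-0.0076  0.0303  0.0149] F [-1.7 -0.2 -0. ] open 0.0162
 shift now-axes [ 0.   -0.01  0.04] target-axes [ 0.   -0.01  0.04] turn [-0.   -0.02  0.01] bodydir [-0.26  0.    0.97]
```

Request:
{"op": "play_rows", "data": {"series": [[0.19, [0.03, 0, 0.008], [0, 0, 0]], [0.19, [0.03, 0, 0.008], [0, 0, 0]]]}}

```text
t: 21.38
tool_pos: [0.5627, 0.0002, 0.0143]
tool_rot: [-3.086, -0.238, -0.406]
contact_force: [-8.5, -2.9, 4.6]
opening: 0.0161
grip_force: 4.4
```

Request:
{"op": "play_rows", "data": {"series": [[0.19, [0.02, 0, 0.005], [0, 0, 0]]]}}

```text
t: 21.5
tool_pos: [0.563, 0.0003, 0.0142]
tool_rot: [-3.086, -0.238, -0.403]
contact_force: [-14.1, -3.5, 9.3]
opening: 0.0165
grip_force: 6.4
```

A sharp force rise at the expected depth means the tub is on the board. I'll back off, clear the view and check.

Request:
{"op": "play_rows", "data": {"series": [[0.19, [-0.1, 0, -0.027], [0, 0, 0]], [0.19, [-0.4, 0, -0.11], [0, 0, 0]], [0.19, [-0.8, 0, -0.21], [0, 0, 0]], [0.19, [-0.8, 0, -0.4], [0, 0, 0]], [0.19, [-0.5, 0, -0.8], [0, 0, 0]], [0.19, [0, 0, -0.8], [0, 0, 0]], [0.19, [0, 0, 0], [0, 0, 0]]]}}

```text
t: 22.38
tool_pos: [0.4132, -0.0245, 0.0988]
tool_rot: [-3.087, -0.236, -0.428]
contact_force: [1.1, 0.5, 0.2]
opening: 0.0165
grip_force: 0.0
```

```bash
python3 - <<'E'
from h import *
from station import ctrl,imaging
o=ctrl.get_obs()
go(o,[-.0105,.031,.013],0,15)
A=imaging.get_image('top')['color'];B=imaging.get_image('scene')['color']
cv2.imwrite('pics/top8.png',A);cv2.imwrite('pics/scene8.png',B)
f=lambda i:cv2.convertScaleAbs(cv2.resize(i,(400,400),interpolation=cv2.INTER_CUBIC),alpha=1.7)
cv2.imwrite('pics/c8.png',np.hstack([f(A[150:220,280:350]),f(B[190:260,290:360])]))
T0=cv2.imread('pics/top0.png')
for n,p in(('vial',(15,.19)),): pass
print('changes elsewhere', [ (s:=cv2.absdiff(A,T0)[y0:y1,x0:x1]).max() for x0,y0,x1,y1 in((215,230,240,255),(435,210,470,245),(290,184,310,203),(385,168,404,187))])
E
```

```text
t 22.375 rack [-0.1573  0.0286  0.0988] F [1.2 0.3 0.2] open 0.0165
 shift now-axes [ 2.36 -0.05  2.45] target-axes [ 2.39 -0.05  2.42] turn [ 0.03 -0.09  0.01] bodydir [-0.26  0.    0.97]
changes elsewhere [np.uint8(12), np.uint8(13), np.uint8(12), np.uint8(24)]
```

View pics/c8.png

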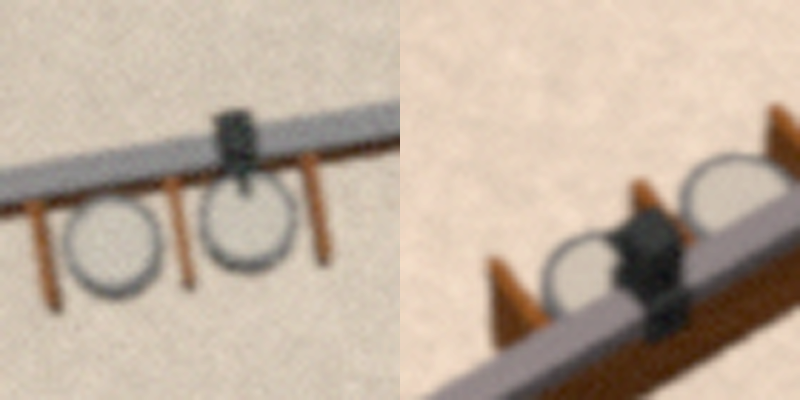

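The tub is home in the third gap, level with its stored neighbour (centres (248,221) and (114,244), parallel to the rail). The marker nose at (243,185) is over the gap's middle, and the other objects haven't moved. I'm handing the job in.

```bash
python3 -c "
from station import ctrl
print(ctrl.finish_job())"
```

```text
the job is handed in; nothing more can be done
None
```

The job is handed in: the marker stands at the middle of the third gap from the tall post to within about 1 mm, the tub rests against the back board in that gap, and the final pictures show no sign that anything else moved.

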